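# Load the day-tape dispenser from the storage bar

## Task

Load the tape dispenser for service: slide the black stop collar off the free end of the storage bar and lay it on the table, then take the four tape rolls off the bar one after another and set each straight into the dispenser, never down on the table, keeping their order of use: the roll that hung at the free end goes in the lane beside the blue end plate, the next one in the next lane, and so on. When all four sit down on the rollers in their lanes, slide the collar back onto the empty bar and let go. Leave the red shaker and the deli tub where they stand.

Things in the scene. Friction and masses are not known exactly. Their poses are not given: they have to be found in the camera images.
- roll_red: roll of red tape on a brown cardboard core, 60 mm across, 24 mm wide, with a 34 mm hole; origin at its centre, x along its axis (on the bar, x runs along the bar from free end to post). Hangs loose on the bar at the start, its centre 10 mm below the bar's axis. Grasp across the 60 mm, from above; 0.07 kg
- roll_yellow: roll of yellow tape on a brown cardboard core, 60 mm across, 24 mm wide, with a 34 mm hole; origin at its centre, x along its axis (on the bar, x runs along the bar from free end to post). Hangs loose on the bar at the start, its centre 10 mm below the bar's axis. Grasp across the 60 mm, from above; 0.07 kg
- roll_green: roll of green tape on a brown cardboard core, 60 mm across, 24 mm wide, with a 34 mm hole; origin at its centre, x along its axis (on the bar, x runs along the bar from free end to post). Hangs loose on the bar at the start, its centre 10 mm below the bar's axis. Grasp across the 60 mm, from above; 0.07 kg
- roll_white: roll of white tape on a brown cardboard core, 60 mm across, 24 mm wide, with a 34 mm hole; origin at its centre, x along its axis (on the bar, x runs along the bar from free end to post). Hangs loose on the bar at the start, its centre 10 mm below the bar's axis. Grasp across the 60 mm, from above; 0.07 kg
- collar: black stop collar: 44 x 44 mm square block, 22 mm thick, orange rim round a 31 mm hole; origin at its centre, x along the hole. Starts on the bar outside the first roll, centre 8 mm below the bar's axis; on a side on the table its centre is 22 mm up. Grasp across two 44 mm sides, from above. Clear table to lay it on: x 0.48 to 0.58, y -0.03 to 0.03. 0.05 kg
- stand: dark steel stand, fixed; base 215 x 110 mm. Its level steel bar, 14 mm thick, axis 130 mm up, runs along the stand's x at y = 0, from the free end at x = -0.105 (17 mm button on the tip: lift things to the bar's axis to slide them past) to the post (140 mm tall) at x = 0.091. Rolls hang 38 mm apart, x -0.056 to 0.066, colours in any order; collar at -0.085. Origin on the table, mid base
- dispenser: white tape dispenser, fixed, 130 x 196 mm. Lanes side by side along its y, centres y = -0.069, -0.023, 0.023, 0.069, 43 mm wide, clear dividers 38 mm tall. Rolls rest on two steel rollers along y (x = -0.022, 0.022): axis along y, centre at x = 0, 45 mm above the table. Toothed cutter strip at x = -0.066, 29 mm tall. Origin on the table under the lanes' middle
- blue_plate: blue end plate of the dispenser, fixed, 138 x 6 mm, 58 mm tall; it stands at either end of the lanes (y = +0.095 or -0.095 of the dispenser, a grey one at the other end); origin on the table at its middle. The first lane is the one beside it, its centre 26 mm away, the others follow at 46 mm each
- sauce_tub: small deli tub of tan sauce with a white lid, 68 mm across, 56 mm tall, standing loose on the table; origin under its centre; to be left where it is
- pepper: shaker with red body and white cap, 46 mm across, 86 mm tall; origin under its centre; to be left where it is
Things that resemble listed ones, but are neither listed nor needed, are in the scene too. Several things have the shape of the collar; the one meant has the colours described above.

How it is judged:
By the outcome, as a careful person would: the job done as asked, in the order asked, and still so for the second after the job is handed in, with the robot touching nothing.
It also fails if it takes over 144 s, if anything falls off the work surface, if the arm or the gripper's body presses on something with over 40 N, if the wrist force passes 120 N, or if a joint passes its speed limit or range.

## Robot

A 6-joint arm with a two-finger parallel gripper is mounted at the origin on a cart in front of the work surface, level with it; the furniture and walls round the work are solid. World frame = base frame: x ahead of the robot, y to its left, z up, the work surface at z = 0. Lengths are in m, angles in rad, forces in N, time in s.
With the tool pointing down it reaches from about 0.425 to 0.95 m from the base axis. Payload 3.5 kg.
Tool frame: the origin (TCP) lies midway between the tips of the shut fingers; the grasp point (between the pads) lies arm.grip_depth behind it (arm.grip_depth is the distance from the TCP to the grasp point, in m); z points along the fingers, y is the line along which they close (so a half turn about z gives the same grasp; the last joint's range is limited). The gripper opens to 85 mm and grips with 20 to 120 N. Pads are 22 mm wide; open, the fingers measure 114 mm over their backs; the gripper's body (76 mm by 85 mm) begins 54 mm behind the grasp point. The pads swing forward as they close: fully open they stand 13 mm farther back than shut.
Start: joints at [-1.436, 0.286, 1.577, -0, 1.279, -0.15], TCP at [0.19, -0.648, 0.231] pointing down, gripper open.
Joint ranges: [-2.77, 2.77], [-0.9, 2.22], [0.21, 2.48], [-1.53, 4.67], [0.24, 2.81], [-2.84, 2.84]. Speed limits (rad/s): [2.79, 2.79, 3.14, 3.14, 3.14, 3.14].

## Interface

Orientations are given as a unit quaternion [w, x, y, z].
In Python, from bench import arm, vision, finder gives the robot as it stands. The module is installed in compiled form; this text tells all that it offers.
- The arm moves only by the tool apply_moves, never from a script. Its argument "deltas" is text: rows parted by semicolons, each of 7 numbers parted by spaces: the turn, a rotation vector about the tool's x, y, z in rad, then the shift along the tool's x, y, z in m, then the opening, from 0 (shut) to 1 (fully open). In form: ax ay az x y z jaw; .... A call has 1 to 20 rows; each row shifts and turns the commanded pose from where the row before left it, along the tool's axes as they then stand; what a row does not reach is not made up. A row lasts 1/10 s, in which the tool goes at most 50 mm and 8.59 degrees, less where a joint would pass 70% of its speed; a pose out of reach is approached as far as the arm can. A call with a gripper value outside its range is refused whole. The fingers move at their own pace and stop on an object; the grip force is fixed at half the most. Time passes only in rows, so rows that do not move let the fingers close. It gives the time, the measured TCP pose, the force, the opening and the grip force at its end, in the units of the state.
- arm.observe(): the state, without advancing time (a new reading comes with each control period).
- vision.read_camera(name): name is "scene" or "side" or "wrist"; returns the picture (480x640x3 uint8, blue, green, red); there is no depth.
- vision.camera_info(name): a dict with "fx", "fy", "cx", "cy" (pixels), "rvec" (rotation vector, rad) and "tvec" (3), from world to camera coordinates, as OpenCV has them; the wrist camera has in their place "hand_eye" (4x4, takes a point from camera to tool coordinates, whose origin is the TCP and whose axes are the flange's). Camera axes: x right, y down, z forward; pixel columns grow to the right and rows downward; lengths in m; the calibration is good to about 2 mm. A picture is of the moment at which its call begins: read the wrist's pose just before it. camera_info takes no time and is no camera call.
- arm.close_job(): hands the job in; it is judged then, once.
Trained networks look in the newest picture that a camera, given by its name, has taken for a name from the list of things; names that differ only in an ending like _2 or _b are one class to them, and where a whole thing is asked for, a point or a joint stands for the part that bears it (a point fixed in the world has none). Each returns a list of dicts, best first, with "p" (0 to 1); they miss things now and then, are a little off and sometimes report something else, mostly with a low value. They report only what shows in the picture. A call takes as long as a camera call. They do not tell look-alikes from the thing itself.
- finder.outline_of(name, camera): "region" (480x640 bool, what is visible of it) and "box" ([left, top, right, bottom] in pixels, round what is visible of it).
- finder.tip_of(name, camera): "centre" ([column, row] in pixels: a listed point, or the origin of a listed thing).
The state is a dict: "clock": time; "joint_pos": joint angles; "dq": joint speeds; "tau": joint torques, N m; "ee_pos": TCP position; "eef_rot": TCP orientation; "ft_force": force on the tool from outside, world axes, zero at the start; "ft_torque": the same for the moment, N m; "opening": finger opening in m; "grip_force": force on a finger pad.
Only numpy, scipy, OpenCV 4.12 (cv2) and the standard library are available. Lean on these libraries where they do the work, as an engineer would, in place of code of your own. Each camera call takes 0.05 s, during which the arm holds its last target. There are 200 camera calls.

## Working session

There is one attempt and no reset: what is moved stays moved. The work goes in short steps, Python scripts to look and compute and a tool call to move; the robot and the scene stay as the last step left them, time stands still between calls to the robot, and variables do not carry over. Pictures are saved under pics/ and viewed, at most 14 in all, crops included, and the job is handed in when it is done.

Besides the shell and the picture viewer there is one more tool, called after "Request:" as name(argument=value, ...) on one line, values as JSON. apply_moves: Moves the arm, as the interface text tells. Its arguments: {"type":"object","properties":{"deltas":{"type":"string"}},"required":["deltas"]}

```bash
mkdir -p pics; python3 - <<'E'
from bench import arm,vision,finder
import cv2
print(arm.observe(), arm.grip_depth)
for c in("scene","side"):
    im=vision.read_camera(c); cv2.imwrite(f"pics/{c}0.png",im)
    print(c,vision.camera_info(c))
    for n in("stand","dispenser","blue_plate","collar","roll_red","roll_yellow","roll_green","roll_white","sauce_tub","pepper"):
        print(n,[(round(d["p"],2),[round(float(v)) for v in d["centre"]]) for d in finder.tip_of(n,c)[:3]])
print(vision.camera_info("wrist"))
E
```

```text
{'clock': 0.0, 'joint_pos': array([-1.43602680e+00,  2.87219798e-01,  1.57819405e+00, -2.06667158e-05,
        1.27861436e+00, -1.49956950e-01]), 'dq': array([-6.48242810e-08,  6.71198540e-05,  1.51486333e-03, -9.99605596e-04,
       -3.56947430e-04,  1.49505020e-03]), 'tau': array([-6.40287799e-04, -4.05986559e+01, -2.92624193e+01, -2.16572307e-04,
        5.87431190e-03, -5.71664060e-06]), 'ee_pos': array([ 0.18956467, -0.64713787,  0.22990187]), 'eef_rot': array([-1.21781807e-03,  9.89882300e-01,  1.41885693e-01, -6.44122481e-07]), 'ft_force': array([0.67903743, 0.69142652, 0.30271994]), 'ft_torque': array([-0.00677215,  0.0110896 , -0.00649123]), 'grip_force': 0.0, 'opening': 0.08561934417258112} 0.0187
scene {'fx': 476.00702941094954, 'fy': 476.00702941094954, 'cx': 324.8199672360848, 'cy': 242.57703000534877, 'rvec': array([ 0.86410231, -2.18907529,  1.39107894]), 'tvec': array([0.39308958, 0.225901  , 0.71282339])}
stand [(0.67, [238, 318])]
dispenser [(0.94, [372, 243])]
blue_plate [(0.86, [341, 247])]
collar [(0.95, [294, 279]), (0.86, [268, 268]), (0.84, [320, 334])]
roll_r
[... 536 characters left out ...]
 246])]
collar [(0.8, [401, 338]), (0.56, [349, 303]), (0.51, [403, 373])]
roll_red [(0.96, [315, 310])]
roll_yellow []
roll_green [(0.78, [272, 315])]
roll_white [(0.81, [336, 302])]
sauce_tub [(0.83, [274, 283])]
pepper [(0.91, [398, 268])]
{'fx': 425.31263088143237, 'fy': 425.31263088143237, 'cx': 318.9299164154477, 'cy': 237.13633044666386, 'hand_eye': array([[-8.84779801e-04, -9.63929779e-01, -2.66155214e-01,
         6.82126765e-02],
       [ 9.99999607e-01, -8.39232641e-04, -2.84864301e-04,
         5.52327161e-04],
       [ 5.12230395e-05, -2.66155362e-01,  9.63930143e-01,
        -1.42392889e-01],
       [ 0.00000000e+00,  0.00000000e+00,  0.00000000e+00,
         1.00000000e+00]])}
```

View pics/scene0.png

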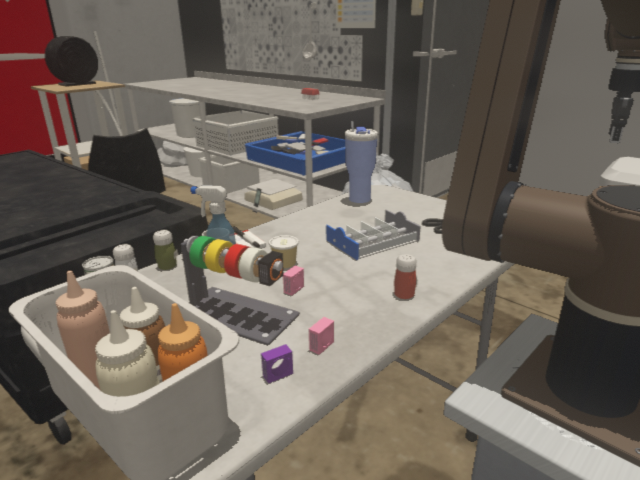

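View pics/side0.png

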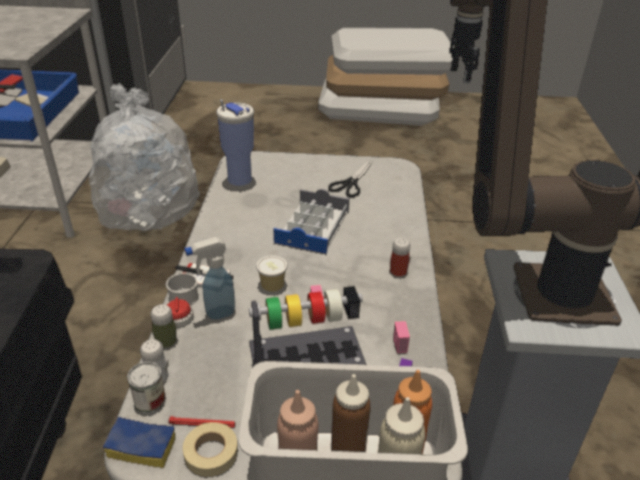

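```bash
cat >h.py <<'E'
import numpy as np, cv2
from bench import arm,vision,finder
from scipy.spatial.transform import Rotation as R
def pose():
    o=arm.observe(); q=o["eef_rot"]; return np.array(o["ee_pos"]),R.from_quat([q[1],q[2],q[3],q[0]])
def cam(c):
    i=vision.camera_info(c); K=np.array([[i["fx"],0,i["cx"]],[0,i["fy"],i["cy"]],[0,0,1]])
    if c!="wrist":
        M=cv2.Rodrigues(i["rvec"])[0]; return K,M,i["tvec"]
    p,r=pose(); T=np.eye(4);T[:3,:3]=r.as_matrix();T[:3,3]=p
    W=np.linalg.inv(T@i["hand_eye"]); return K,W[:3,:3],W[:3,3]
def ray(C,px,z):
    K,M,t=C; d=M.T@np.linalg.inv(K)@[px[0],px[1],1]; o=-M.T@t
    return o+d*(z-o[2])/d[2]
def proj(C,P):
    K,M,t=C; return cv2.projectPoints(np.array(P,float).reshape(-1,3),cv2.Rodrigues(M)[0],np.array(t,float),K,None)[0][:,0]
def tri(Cs,pxs):
    P=[C[0]@np.c_[C[1],C[2]] for C in Cs]
    X=cv2.triangulatePoints(P[0],P[1],np.array(pxs[0],float),np.array(pxs[1],float))[:,0]; return X[:3]/X[3]
E
python3 - <<'E'
from h import *
S,D=cam("scene"),cam("side")
for n,a,b in [("disp",(372,243),(307,225)),("blue",(341,247),(299,246)),("collar",(294,279),(349,303)),("red",(239,263),(315,310)),("green",(204,249),(272,315)),("white",(257,262),(336,302)),("stand",(238,318),(306,355))]:
    X=tri([S,D],[a,b]); print(n,X.round(3),ray(S,a,0).round(3),ray(D,b,0).round(3),ray(S,a,.12).round(3),ray(D,b,.12).round(3))
E
```

```text
disp [ 0.592 -0.235 -0.015] [ 0.569 -0.203  0.   ] [ 0.591 -0.216  0.   ] [0.412 0.002 0.12 ] [ 0.578 -0.042  0.12 ]
blue [ 0.602 -0.121  0.005] [ 0.612 -0.133  0.   ] [ 0.603 -0.125  0.   ] [0.445 0.056 0.12 ] [0.588 0.037 0.12 ]
collar [0.478 0.152 0.073] [0.579 0.057 0.   ] [0.477 0.073 0.   ] [0.42  0.201 0.12 ] [0.479 0.208 0.12 ]
red [0.542 0.224 0.114] [0.73  0.092 0.   ] [0.549 0.101 0.   ] [0.535 0.228 0.12 ] [0.542 0.233 0.12 ]
green [0.619 0.248 0.121] [0.855 0.104 0.   ] [0.638 0.124 0.   ] [0.63  0.237 0.12 ] [0.619 0.252 0.12 ]
white [0.504 0.212 0.126] [0.702 0.06  0.   ] [0.505 0.072 0.   ] [0.514 0.203 0.12 ] [0.504 0.207 0.12 ]
stand [ 0.558  0.225 -0.008] [0.548 0.233 0.   ] [0.558 0.232 0.   ] [0.396 0.335 0.12 ] [0.549 0.346 0.12 ]
```

The scene view shows the stand at (240,300): black and orange collar at (270,265), then white, red, yellow and green towards the post. The blue plate is on the stand side of the dispenser at (341,240), the shaker at (404,277) and the tub at (284,250). The pink and purple blocks are decoys. The side view gives the same order. Next I'll look closer with the wrist camera.

Request:
apply_moves(deltas="0 0 0 0.03 -0.016 -0.0065 1;0 0 0 0.03 -0.016 -0.0065 1;0 0 0 0.03 -0.016 -0.0065 1;0 0 0 0.03 -0.016 -0.0065 1;0 0 0 0.03 -0.016 -0.0065 1;0 0 0 0.03 -0.016 -0.0065 1;0 0 0 0.03 -0.016 -0.0065 1;0 0 0 0.03 -0.016 -0.0065 1;0 0 0 0.03 -0.016 -0.0065 1;0 0 0 0.03 -0.016 -0.0065 1;0 0 0 0.03 -0.016 -0.0065 1;0 0 0 0.03 -0.016 -0.0065 1;0 0 0 0.03 -0.016 -0.0065 1;0 0 0 0.03 -0.016 -0.0065 1;0 0 0 0.03 -0.016 -0.0065 1;0 0 0 0.03 -0.016 -0.0065 1;0 0 0 0.03 -0.016 -0.0065 1;0 0 0 0.03 -0.016 -0.0065 1;0 0 0 0.03 -0.016 -0.0065 1;0 0 0 0 0 0 1")

```text
clock: 3.1
ee_pos: [0.6536, -0.1928, 0.3557]
eef_rot: [-0.0, 0.99, 0.144, 0.001]
ft_force: [-0.4, -0.8, 0.4]
opening: 0.0856
grip_force: 0.0
```

```bash
python3 - <<'E'
from h import *
C=cam("wrist");im=vision.read_camera("wrist"); cv2.imwrite("pics/w1.png",im)
print(pose()[0], pose()[1].as_euler("ZYX"))
for n,z in(("dispenser",0),("blue_plate",0),("pepper",0),("sauce_tub",0)):
    for d in finder.tip_of(n,"wrist")[:2]: print(n,round(d["p"],2),np.round(d["centre"]),ray(C,d["centre"],z).round(3))
for n in("dispenser","blue_plate"):
    for d in finder.outline_of(n,"wrist")[:1]:
        (c,s,a)=r=cv2.minAreaRect(np.argwhere(d["region"])[:,::-1].astype(np.float32)); b=cv2.boxPoints(r)
        print(n,d["p"],np.round(b).tolist(),[ray(C,p,.058 if n[0]=="b" else 0).round(3).tolist() for p in b])
E
```

```text
[ 0.65233769 -0.19441484  0.35513835] [ 2.87795222e-01 -4.14780361e-04  3.14101605e+00]
dispenser 0.85 [321. 239.] [ 0.587 -0.216  0.   ]
sauce_tub 0.89 [136. 131.] [0.649 0.022 0.   ]
dispenser 0.7 [[219.0, 256.0], [276.0, 159.0], [411.0, 239.0], [354.0, 336.0]] [[0.53, -0.102, 0.0], [0.664, -0.138, 0.0], [0.618, -0.321, 0.0], [0.474, -0.295, 0.0]]
blue_plate 0.93 [[209.0, 261.0], [270.0, 153.0], [277.0, 157.0], [216.0, 265.0]] [[0.543, -0.101, 0.058], [0.675, -0.135, 0.058], [0.673, -0.144, 0.058], [0.541, -0.11, 0.058]]
```

View pics/w1.png

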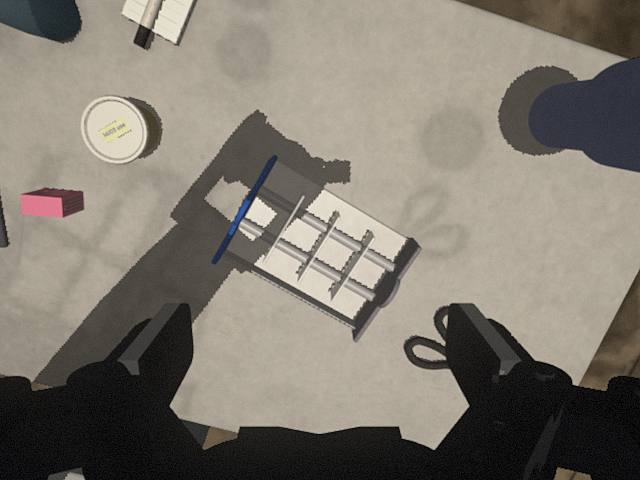

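The wrist view shows the blue plate's top edge from (277,156) to (215,263), the grey plate from (419,242) to (357,341), and the tub at (114,130). The dispenser centre is about (0.585,-0.215), and its x axis lies at about -14.5°. Now the stand.

Request:
apply_moves(deltas="0 0 0 0.008 -0.036 0 1;0 0 0 0.008 -0.036 0 1;0 0 0 0.008 -0.036 0 1;0 0 0 0.008 -0.036 0 1;0 0 0 0.008 -0.036 0 1;0 0 0 0.008 -0.036 0 1;0 0 0 0.008 -0.036 0 1;0 0 0 0.008 -0.036 0 1;0 0 0 0.008 -0.036 0 1;0 0 0 0.008 -0.036 0 1;0 0 0 0.008 -0.036 0 1;0 0 0 0.008 -0.036 0 1;0 0 0 0 0 0 1;0 0 0 0 0 0 1")

```text
clock: 4.85
ee_pos: [0.6219, 0.2456, 0.3546]
eef_rot: [0.0, 0.99, 0.142, -0.0]
ft_force: [-0.3, -0.3, -0.4]
opening: 0.0853
grip_force: 0.0
```

```bash
python3 - <<'E'
from h import *
C=cam("wrist");im=vision.read_camera("wrist"); cv2.imwrite("pics/w2.png",im)
print(pose()[0], pose()[1].as_euler("ZYX"))
for n,z in(("stand",0),("collar",.122),("roll_white",.12),("roll_red",.12),("roll_yellow",.12),("roll_green",.12),("sauce_tub",0)):
    for d in finder.tip_of(n,"wrist")[:2]: print(n,round(d["p"],2),np.round(d["centre"]),ray(C,d["centre"],z).round(4))
# per-roll outline box centroid
for n in("collar","roll_white","roll_red","roll_yellow","roll_green"):
    for d in finder.outline_of(n,"wrist")[:2]:
        m=np.argwhere(d["region"]).mean(0)[::-1]; print(n,d["p"],m.round(),np.round(d["box"]))
# dispenser from view 1: same rotation, old pose
i=vision.camera_info("wrist");T=np.eye(4);T[:3,:3]=R.from_euler("ZYX",[.2878,-.0004,3.141]).as_matrix();T[:3,3]=[.6523,-.1944,.3551]
W=np.linalg.inv(T@i["hand_eye"]);C1=(C[0],W[:3,:3],W[:3,3])
for p in((277,156),(215,263),(419,242),(357,341)): print(ray(C1,p,.058).round(4))
S,D=cam("scene"),cam("side")
print("pepper",tri([S,D],[(402,294),(398,268)]))
E
```

```text
[0.62213601 0.24475057 0.35470737] [2.84183297e-01 3.05376434e-04 3.14099557e+00]
stand 0.86 [317. 235.] [0.5577 0.229  0.    ]
collar 0.91 [231. 360.] [0.4423 0.2835 0.122 ]
collar 0.9 [315. 350.] [0.4756 0.2058 0.122 ]
roll_white 0.94 [317. 315.] [0.5121 0.2143 0.12  ]
roll_red 0.89 [316. 286.] [0.5411 0.2237 0.12  ]
roll_red 0.75 [318. 233.] [0.591  0.2365 0.12  ]
roll_yellow 0.97 [317. 242.] [0.5827 0.2357 0.12  ]
roll_green 0.93 [318. 204.] [0.6168 0.2441 0.12  ]
roll_green 0.22 [316. 242.] [0.5819 0.2362 0.12  ]
sauce_tub 0.64 [504. 209.] [0.6511 0.0236 0.    ]
sauce_tub 0.45 [597. 277.] [ 0.6028 -0.1211  0.    ]
collar 0.88 [230. 363.] [208. 338. 253. 391.]
collar 0.85 [306. 387.] [288. 365. 325. 402.]
roll_white 0.62 [316. 323.] [285. 304. 349. 344.]
roll_white 0.5 [316. 288.] [283. 266. 346. 310.]
roll_red 0.95 [316. 288.] [285. 263. 343. 312.]
roll_yellow 0.87 [317. 244.] [285. 222. 348. 264.]
roll_green 0.94 [317. 205.] [284. 187. 352. 220.]
[ 0.6718 -0.1448  0.058 ]
[ 0.5415 -0.1096  0.058 ]
[ 0.6269 -0.3148  0.058 ]
[ 0.4952 -0.287   0.058 ]
pepper [ 0.36708303 -0.04786903  0.00572855]
```

View pics/w2.png

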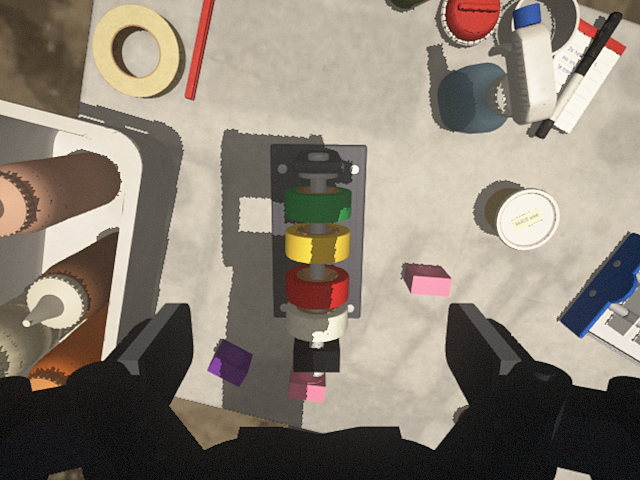

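The stand view shows the bar running vertically at about column 317: black collar at (315,352), white at 322, red at 288, yellow at 243 and green at 204. The bar yaw is about 15.7°. I'll work out the positions along the bar from the visible rim edges.

```bash
cat >>h.py <<'E'
SC=np.array([.5577,.229]);SY=np.radians(15.7)
DC=np.array([.5845,-.2145]);DY=np.radians(-14.9)
def tostand(X):
    c,s=np.cos(SY),np.sin(SY); d=np.asarray(X)[:2]-SC; return np.array([c*d[0]+s*d[1],-s*d[0]+c*d[1]])
def stand(x,y=0):
    c,s=np.cos(SY),np.sin(SY); return SC+[c*x-s*y,s*x+c*y]
def disp(x,y):
    c,s=np.cos(DY),np.sin(DY); return DC+[c*x-s*y,s*x+c*y]
def go(x,y,z,yaw_deg):
    "delta from the present pose in tool axes: turn about tool z, shift"
    p,r=pose(); a=np.arctan2(*r.as_matrix()[[1,0],0]); t=-((np.radians(yaw_deg)-a+np.pi)%(2*np.pi)-np.pi)
    print("target",np.round([x,y,z],4),"shift",r.inv().apply(np.array([x,y,z])-p).round(4),"turn z",round(t,4),"yaw now",round(np.degrees(a),2), "tilt",r.as_matrix()[:2,2].round(4))
E
python3 - <<'E'
from h import *
C=cam("wrist")
for n,px,z in (("green free edge",(317,220),.15),("yellow",(317,264),.15),("red",(317,310),.15),("white",(317,342),.15),("collar top post edge",(316,339),.144),("collar top free edge",(316,371),.144),("post",(318,160),.14),("base L",(271,146),.0),("base R",(367,146),.0),("base BL",(272,317),.0),("base BR",(362,318),.0)):
    print(n,tostand(ray(C,px,z)).round(4))
im=cv2.imread("pics/w2.png"); print(proj(C,[*stand(-.105),.13]), proj(C,[*stand(-.11),.13]))
cv2.imwrite("pics/w2c.png",cv2.resize(im[140:410,260:380],None,fx=2.2,fy=2.2,interpolation=2))
go(*stand(-.087),.25,15.7)
E
```

```text
green free edge [ 0.0537 -0.0004]
yellow [ 0.0148 -0.0008]
red [-0.0284 -0.0011]
white [-0.0601 -0.0014]
collar top post edge [-0.0604 -0.0005]
collar top free edge [-0.0939 -0.0007]
post [ 0.1024 -0.0008]
base L [0.1051 0.0533]
base R [ 0.1062 -0.0566]
base BL [-0.1092  0.0564]
base BR [-0.1095 -0.0588]
[[315.26194931 372.80799395]] [[315.22429526 377.26800348]]
target [0.4739 0.2055 0.25  ] shift [-0.1534 -0.0031  0.1048] turn z 0.0106 yaw now 16.31 tilt [-0. -0.]
```

View pics/w2c.png

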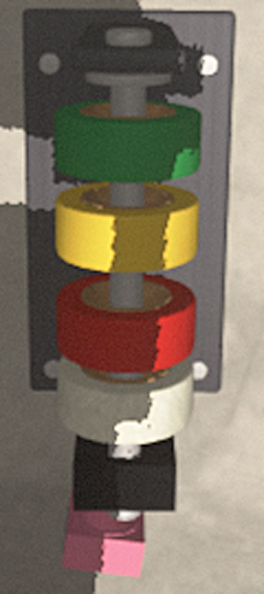

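```bash
sed -i 's/^SC=.*;SY/SC=np.array([.5570,.2278]);SY/' h.py; python3 - <<'E'
from h import *
go(*stand(-.086),.106,15.7)
E
```

```text
target [0.4742 0.2045 0.106 ] shift [-0.1534 -0.0021  0.2488] turn z 0.0106 yaw now 16.31 tilt [-0. -0.]
```

Request:
apply_moves(deltas="0 0 0.0106 -0.0256 -0.0003 0.018 1;0 0 0 -0.0256 -0.0003 0.018 1;0 0 0 -0.0256 -0.0003 0.018 1;0 0 0 -0.0256 -0.0003 0.018 1;0 0 0 -0.0256 -0.0003 0.018 1;0 0 0 -0.0256 -0.0003 0.018 1;0 0 0 0 0 0.023 1;0 0 0 0 0 0.023 1;0 0 0 0 0 0.023 1;0 0 0 0 0 0 1;0 0 0 0 0 0 1")

```text
clock: 6.6
ee_pos: [0.4738, 0.2056, 0.1781]
eef_rot: [0.0, 0.991, 0.137, -0.0]
ft_force: [0.8, 1.8, 1.5]
opening: 0.0855
grip_force: 0.0
```

```bash
python3 - <<'E'
from h import *
C=cam("wrist");im=vision.read_camera("wrist"); cv2.imwrite("pics/w3.png",im)
go(*stand(-.086),.106,15.7)
E
```

```text
target [0.4742 0.2045 0.106 ] shift [-0.0008  0.0011  0.0731] turn z 0.0003 yaw now 15.72 tilt [0.0018 0.0004]
```

View pics/w3.png

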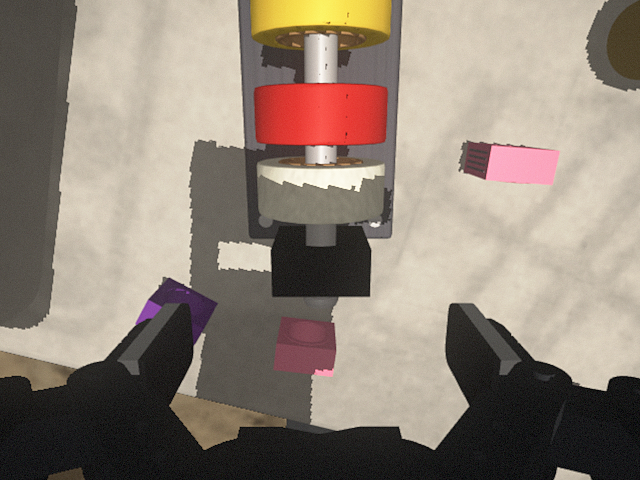

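The collar spans cols 271–371, rows 230–296, and is centred between the fingers (190/447). I'll check its position along the bar.

```bash
python3 - <<'E'
from h import *
C=cam("wrist")
for p,z in(((321,296),.144),((321,222),.15),((321,145),.15),((321,46),.15),((321,240),.13)): print(tostand(ray(C,p,z)).round(4))
E
```

```text
[-0.0936 -0.0003]
[-0.0579 -0.0003]
[-0.0267 -0.0002]
[ 0.0094 -0.0002]
[-0.0713 -0.0004]
```

Request:
apply_moves(deltas="0 0 0 0 0.0005 0.024 1;0 0 0 0 0 0.024 1;0 0 0 0 0 0.024 1;0 0 0 0 0 0 1;0 0 0 0 0 0 0.3;0 0 0 0 0 0 0.3;0 0 0 0 0 0 0.3;0 0 0 0 0 0 0.3;0 0 0 0 0 0 0.3;0 0 0 0 0 0 0.3;0 0 0 0 0 0 0.3")

```text
clock: 7.75
ee_pos: [0.4755, 0.2056, 0.108]
eef_rot: [-0.0, 0.991, 0.137, 0.002]
ft_force: [-0.0, 1.4, 6.0]
opening: 0.0436
grip_force: 61.0
```

Request:
apply_moves(deltas="0 0 0 0 0 -0.004 0.3;0 0 0 0 0 -0.004 0.3;0 0 0 0 0 0 0.3;0 0 0 -0.009 0 0 0.3;0 0 0 -0.009 0 0 0.3;0 0 0 -0.009 0 0 0.3;0 0 0 -0.009 0 0 0.3;0 0 0 -0.009 0 0 0.3;0 0 0 -0.009 0 0 0.3;0 0 0 0 0 0 0.3;0 0 0 0 0 0 0.3")

```text
clock: 8.85
ee_pos: [0.4219, 0.1904, 0.114]
eef_rot: [-0.0, 0.991, 0.137, 0.0]
ft_force: [-0.1, 0.2, -0.3]
opening: 0.0433
grip_force: 60.8
```

```bash
python3 - <<'E'
from h import *
cv2.imwrite("pics/w4.png",vision.read_camera("wrist")[140:460,160:500])
print(tostand(pose()[0]));go(.53,0,.13,15.7)
E
```

```text
[-0.13981168  0.00055254]
target [0.53 0.   0.13] shift [ 0.0522  0.2126 -0.0158] turn z 0.0002 yaw now 15.71 tilt [0.0009 0.0002]
```

View pics/w4.png

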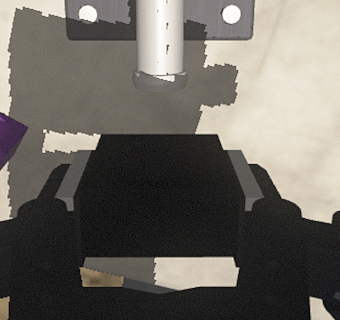

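The collar is clear of the bar tip. I'll lay it at (0.53, 0).

Request:
apply_moves(deltas="0 0 0 0.0075 0.0304 0 0.3;0 0 0 0.0075 0.0304 0 0.3;0 0 0 0.0075 0.0304 0 0.3;0 0 0 0.0075 0.0304 0 0.3;0 0 0 0.0075 0.0304 0 0.3;0 0 0 0.0075 0.0304 0 0.3;0 0 0 0.0075 0.0304 0 0.3;0 0 0 0 0 0 0.3;0 0 0 0 0 0.025 0.3;0 0 0 0 0 0.025 0.3;0 0 0 0 0 0.025 0.3;0 0 0 0 0 0.02 0.3;0 0 0 0 0 0.008 0.3;0 0 0 0 0 0 0.3")

```text
clock: 10.3
ee_pos: [0.5298, 0.0004, 0.0103]
eef_rot: [-0.0, 0.991, 0.137, -0.001]
ft_force: [-0.3, -0.2, -0.6]
opening: 0.0436
grip_force: 60.9
```

Request:
apply_moves(deltas="0 0 0 0 0 0.001 0.3;0 0 0 0 0 0.001 0.3;0 0 0 0 0 0.001 0.3;0 0 0 0 0 0 0.3")

```text
clock: 10.7
ee_pos: [0.5306, -0.0002, 0.0087]
eef_rot: [0.0, 0.991, 0.137, 0.0]
ft_force: [-1.3, -0.2, 3.6]
opening: 0.0432
grip_force: 61.3
```

Request:
apply_moves(deltas="0 0 0 0 0 0 1;0 0 0 0 0 0 1;0 0 0 0 0 0 1;0 0 0 0 0 0 1;0 0 0 0 0 -0.02 1;0 0 0 0 0 -0.04 1;0 0 0 0 0 -0.04 1;0 0 0 0 0 -0.04 1;0 0 0 0 0 -0.036 1;0 0 0 0.0055 -0.0303 0 1;0 0 0 0.0055 -0.0303 0 1;0 0 0 0.0055 -0.0303 0 1;0 0 0 0.0055 -0.0303 0 1;0 0 0 0.0055 -0.0303 0 1;0 0 0 0.0055 -0.0303 0 1;0 0 0 0.0055 -0.0303 0 1;0 0 0 0 0 0 1;0 0 0 0 0 0 1")

```text
clock: 12.5
ee_pos: [0.5094, 0.2146, 0.1835]
eef_rot: [0.0, 0.991, 0.137, -0.0]
ft_force: [-0.3, 0.3, -0.1]
opening: 0.0854
grip_force: 0.0
```

```bash
python3 - <<'E'
from h import *
C=cam("wrist"); im=vision.read_camera("wrist"); cv2.imwrite("pics/w5.png",im)
for n in("roll_white","roll_red","roll_yellow"):
    for d in finder.outline_of(n,"wrist")[:1]:
        r=d["region"]; b=d["box"]; c=(b[0]+b[2])/2; rows=np.where(r[:,int(c)-8:int(c)+8].any(1))[0]
        print(n,d["p"],np.round(b),"free edge",tostand(ray(C,(c,rows.max()),.15)).round(4))
S=cam("scene");vision.read_camera("scene")
print([(round(d["p"],2),ray(S,d["centre"],.022).round(3)) for d in finder.tip_of("collar","scene")])
go(*stand(-.049),.096,15.7)
E
```

```text
roll_white 0.55 [258. 227. 381. 303.] free edge [-0.0589 -0.0005]
roll_red 0.94 [254. 163. 377. 236.] free edge [-0.0274  0.001 ]
roll_yellow 0.91 [251.  64. 385. 132.] free edge [0.0153 0.0002]
[(0.94, array([0.554, 0.091, 0.022])), (0.9, array([ 0.531, -0.005,  0.022])), (0.66, array([0.368, 0.289, 0.022]))]
target [0.5098 0.2145 0.096 ] shift [ 0.0002 -0.001   0.0878] turn z -0.0013 yaw now 15.63 tilt [ 0.     -0.0001]
```

View pics/w5.png

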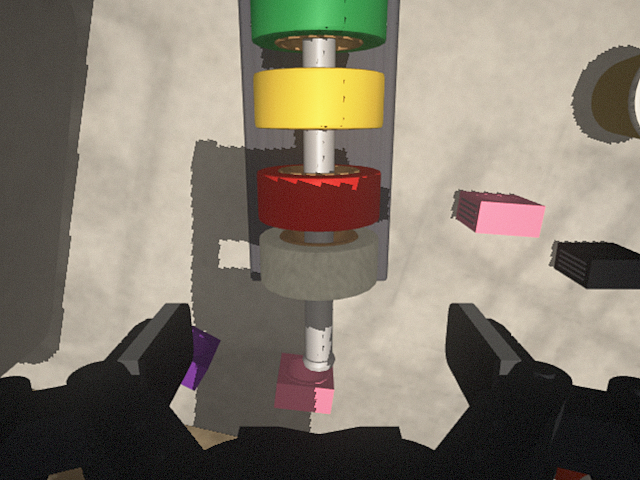

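White is alone between the fingers (cols 260–378, rows 227–298), and the collar lies at (0.531,-0.003). I'll descend and grip.

Request:
apply_moves(deltas="0 0 0 0 -0.001 0.03 1;0 0 0 0 0 0.03 1;0 0 0 0 0 0.0275 1;0 0 0 0 0 0 1;0 0 0 0 0 0 0.5;0 0 0 0 0 0 0.5;0 0 0 0 0 0 0.5;0 0 0 0 0 0 0.5;0 0 0 0 0 0 0.5")

```text
clock: 13.7
ee_pos: [0.5113, 0.2156, 0.0988]
eef_rot: [-0.0, 0.991, 0.137, 0.002]
ft_force: [-0.2, -0.3, 6.4]
opening: 0.0594
grip_force: 64.9
```

Request:
apply_moves(deltas="0 0 0 0 0 -0.005 0.5;0 0 0 0 0 -0.005 0.5;0 0 0 0 0 0 0.5;0 0 0 -0.0115 0 0 0.5;0 0 0 -0.0115 0 0 0.5;0 0 0 -0.0115 0 0 0.5;0 0 0 -0.0115 0 0 0.5;0 0 0 -0.0115 0 0 0.5;0 0 0 -0.0115 0 0 0.5;0 0 0 -0.0115 0 0 0.5;0 0 0 -0.0115 0 0 0.5;0 0 0 0 0 0 0.5;0 0 0 0 0 0 0.5")

```text
clock: 15.0
ee_pos: [0.421, 0.1905, 0.1066]
eef_rot: [-0.0, 0.991, 0.137, 0.0]
ft_force: [0.5, -0.1, -0.7]
opening: 0.0588
grip_force: 64.6
```

```bash
python3 - <<'E'
from h import *
cv2.imwrite("pics/w6.png",vision.read_camera("wrist")[100:460,140:500])
print(tostand(pose()[0]));go(*disp(0,.069),.13,75.1)
E
```

```text
[-0.14070731  0.00083791]
target [ 0.6022 -0.1478  0.13  ] shift [ 0.0826  0.3747 -0.0232] turn z -1.0367 yaw now 15.7 tilt [0.001  0.0002]
```

View pics/w6.png

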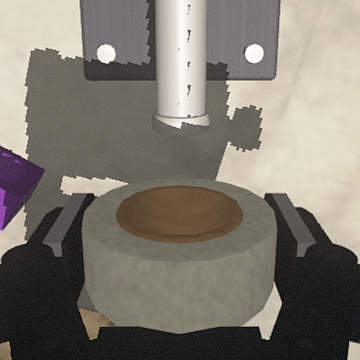

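White is clear of the bar. I'll carry it over lane 1 and turn it there.

Request:
apply_moves(deltas="0 0 0 0 0 -0.02 0.5;0 0 0 0.0083 0.0375 -0.002 0.5;0 0 0 0.0083 0.0375 -0.002 0.5;0 0 0 0.0083 0.0375 -0.002 0.5;0 0 0 0.0083 0.0375 -0.002 0.5;0 0 0 0.0083 0.0375 -0.002 0.5;0 0 0 0.0083 0.0375 -0.002 0.5;0 0 0 0.0083 0.0375 -0.002 0.5;0 0 0 0.0083 0.0375 -0.002 0.5;0 0 0 0.0083 0.0375 -0.002 0.5;0 0 0 0.0083 0.0375 -0.002 0.5;0 0 -0.13 0 0 0 0.5;0 0 -0.13 0 0 0 0.5;0 0 -0.13 0 0 0 0.5;0 0 -0.13 0 0 0 0.5;0 0 -0.13 0 0 0 0.5;0 0 -0.13 0 0 0 0.5;0 0 -0.13 0 0 0 0.5;0 0 -0.1267 0 0 0 0.5;0 0 0 0 0 0 0.5")

```text
clock: 17.05
ee_pos: [0.6028, -0.1483, 0.1461]
eef_rot: [0.0, 0.793, 0.609, 0.0]
ft_force: [1.1, -0.2, 0.1]
opening: 0.0592
grip_force: 64.8
```

```bash
python3 - <<'E'
from h import *
C=cam("wrist")
im=vision.read_camera("wrist")
go(*disp(0,.069),.024,75.1)
for y in (.0955,-.0955):
    for x in(-.069,.069): cv2.circle(im,tuple(map(int,proj(C,[*disp(x,y),.058])[0])),4,(0,0,255),1)
for y in(-.046,0,.046):
    q=proj(C,[[*disp(-.05,y),.038],[*disp(.05,y),.038]]).astype(int); cv2.line(im,tuple(map(int,q[0])),tuple(map(int,q[1])),(0,255,0),1)
cv2.imwrite("pics/w7.png",im)
E
```

```text
target [ 0.6022 -0.1478  0.024 ] shift [ 0.0003 -0.0005  0.1221] turn z -0.0025 yaw now 74.96 tilt [-0.0001  0.    ]
```

View pics/w7.png

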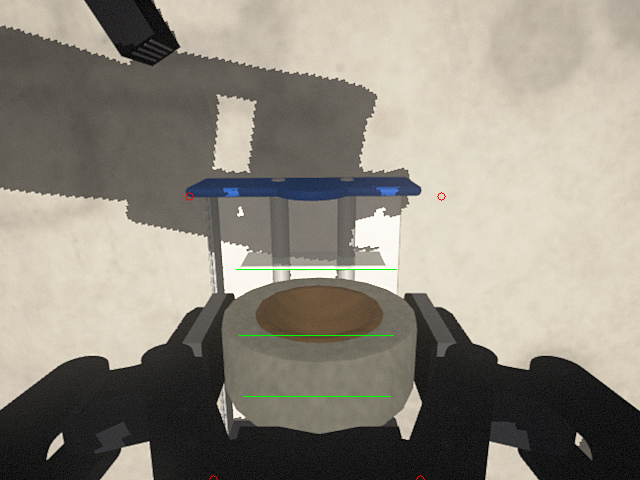

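The blue plate's top edge is at about row 193 (cols 186–421), and the rollers are at cols 281 and 346. The prediction seems a few mm too far in dispenser +x, so I'll measure it.

```bash
python3 - <<'E'
from h import *
C=cam("wrist"); im=vision.read_camera("wrist")
h=cv2.cvtColor(im,cv2.COLOR_BGR2HSV); m=cv2.inRange(h,(105,120,30),(130,255,255))
for r in range(176,204,3):
    c=np.where(m[r])[0]; print(r,(c.min(),c.max()) if len(c) else None)
for z in(0,.01,.05,.058):
  for y in(.092,.098): print(z,y,proj(C,[[*disp(-.069,y),z],[*disp(.069,y),z]]).round().tolist())
print("rollers z.015",proj(C,[[*disp(x,y),.015] for y in(.085,.06) for x in(-.022,.022)]).round(1).tolist())
g=cv2.cvtColor(im,cv2.COLOR_BGR2GRAY); print(g[230,262:366].tolist())
E
```

```text
176 None
179 (np.int64(206), np.int64(379))
182 (np.int64(201), np.int64(412))
185 (np.int64(194), np.int64(355))
188 (np.int64(188), np.int64(419))
191 (np.int64(187), np.int64(420))
194 (np.int64(187), np.int64(416))
197 (np.int64(282), np.int64(339))
200 None
203 None
0 0.092 [[215.0, 187.0], [418.0, 186.0]]
0 0.098 [[215.0, 178.0], [418.0, 178.0]]
0.01 0.092 [[212.0, 189.0], [421.0, 189.0]]
0.01 0.098 [[211.0, 180.0], [422.0, 180.0]]
0.05 0.092 [[195.0, 201.0], [438.0, 200.0]]
0.05 0.098 [[194.0, 190.0], [438.0, 189.0]]
0.058 0.092 [[191.0, 203.0], [442.0, 202.0]]
0.058 0.098 [[190.0, 192.0], [442.0, 192.0]]
rollers z.015 [[282.8, 201.0], [350.3, 200.8], [283.8, 238.0], [349.7, 237.8]]
[119, 123, 126, 121, 128, 123, 126, 126, 124, 105, 97, 96, 97, 98, 104, 106, 102, 107, 105, 102, 103, 95, 99, 96, 96, 93, 88, 114, 126, 122, 119, 125, 124, 119, 128, 122, 123, 122, 123, 125, 124, 127, 122, 121, 119, 125, 125, 122, 119, 124, 122, 122, 118, 120, 124, 124, 127, 120, 125, 127, 123, 127, 120, 124, 122, 122, 126, 120, 126, 127, 124, 126, 122, 126, 126, 109, 96, 98, 101, 106, 102, 101, 105, 107, 107, 112, 105, 104, 104, 95, 170, 191, 160, 213, 250, 252, 250, 250, 249, 250, 250, 250, 250, 250]
```

Request:
apply_moves(deltas="0 0 0 0 -0.0035 0.018 0.5;0 0 0 0 0 0.02 0.5;0 0 0 0 0 0.02 0.5;0 0 0 0 0 0.02 0.5;0 0 0 0 0 0.02 0.5;0 0 0 0 0 0.015 0.5;0 0 0 0 0 0.003 0.5;0 0 0 0 0 0.002 0.5;0 0 0 0 0 0 0.5")

```text
clock: 18.05
ee_pos: [0.5996, -0.1474, 0.0291]
eef_rot: [0.001, 0.793, 0.609, 0.0]
ft_force: [0.4, 1.0, -0.7]
opening: 0.0591
grip_force: 64.8
```

Request:
apply_moves(deltas="0 0 0 0 0 0.002 0.5;0 0 0 0 0 0.002 0.5;0 0 0 0 0 0.001 0.5;0 0 0 0 0 0 0.5")

```text
clock: 18.45
ee_pos: [0.5989, -0.1471, 0.0233]
eef_rot: [-0.0, 0.793, 0.61, -0.0]
ft_force: [-0.1, 0.3, -0.7]
opening: 0.0591
grip_force: 64.8
```

Request:
apply_moves(deltas="0 0 0 0 0 0.0015 0.5;0 0 0 0 0 0.001 0.5;0 0 0 0 0 0 0.5")

```text
clock: 18.75
ee_pos: [0.5992, -0.1473, 0.0225]
eef_rot: [-0.0, 0.793, 0.61, -0.0]
ft_force: [-3.8, 1.1, 7.5]
opening: 0.0592
grip_force: 65.5
```

Request:
apply_moves(deltas="0 0 0 0 0 0 1;0 0 0 0 0 0 1;0 0 0 0 0 0 1;0 0 0 0 0 0 1;0 0 0 0 0 -0.02 1;0 0 0 0 0 -0.035 1;0 0 0 0 0 -0.035 1;0 0 0 0 0 -0.035 1;0 0 0 0 0 -0.035 1;0 0 0 0 0 0 1;0 0 0 0 0 0 1")

```text
clock: 19.85
ee_pos: [0.5994, -0.1473, 0.1819]
eef_rot: [0.001, 0.793, 0.61, 0.001]
ft_force: [0.7, -0.7, -1.0]
opening: 0.0855
grip_force: 0.0
```

```bash
cat >>h.py <<'E'
def todisp(X):
    c,s=np.cos(DY),np.sin(DY); d=np.asarray(X)[:2]-DC; return np.array([c*d[0]+s*d[1],-s*d[0]+c*d[1]])
def rollcheck(n):
    "rim position of a roll in the dispenser, seen from above"
    C=cam("wrist"); im=vision.read_camera("wrist")
    for d in finder.outline_of(n,"wrist")[:2]:
        b=d["box"]; c=(b[0]+b[2])/2; ys=np.where(d["region"][:,int(c)-6:int(c)+6].any(1))[0]
        print(n,round(d["p"],2),np.round(b),"in disp at z.06/.045:",todisp(ray(C,(c,(b[1]+b[3])/2),.06)).round(4),"low edge z.075",todisp(ray(C,(c,ys.max()),.075)).round(4))
    return C,im
E
sed -i 's/^DC=.*;DY/DC=np.array([.5808,-.2135]);DY/' h.py
python3 - <<'E'
from h import *
C,im=rollcheck("roll_white"); cv2.imwrite("pics/w8.png",im)
print([ (round(d["p"],2),todisp(ray(C,d["centre"],.045)).round(4)) for d in finder.tip_of("roll_white","wrist")])
for p in((0,.069),(0,.023)):print(disp(*p))
go(*stand(-.016),.185,15.7)
E
```

```text
roll_white 0.83 [274. 198. 362. 256.] in disp at z.06/.045: [0.0016 0.0699] low edge z.075 [0.0016 0.0565]
[(0.74, array([0.001, 0.068]))]
[ 0.59854216 -0.14682005]
[ 0.58671405 -0.19127335]
target [0.5416 0.2235 0.185 ] shift [ 0.3433 -0.1495 -0.0057] turn z 1.0368 yaw now 75.11 tilt [-0.0035  0.0015]
```

View pics/w8.png

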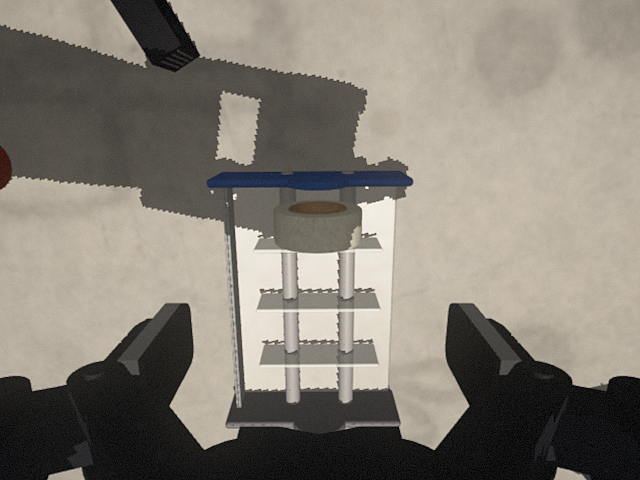

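White sits in lane 1 at (318,228) between the blue plate and the first divider, and the rollers are centred on the tool (cols 290/347). Now red.

Request:
apply_moves(deltas="0 0 0.1296 0 0 0 1;0 0 0.1296 0 0 0 1;0 0 0.1296 0 0 0 1;0 0 0.1296 0 0 0 1;0 0 0.1296 0 0 0 1;0 0 0.1296 0 0 0 1;0 0 0.1296 0 0 0 1;0 0 0.1296 0 0 0 1;0 0 0 0.0045 -0.0373 0 1;0 0 0 0.0045 -0.0373 0 1;0 0 0 0.0045 -0.0373 0 1;0 0 0 0.0045 -0.0373 0 1;0 0 0 0.0045 -0.0373 0 1;0 0 0 0.0045 -0.0373 0 1;0 0 0 0.0045 -0.0373 0 1;0 0 0 0.0045 -0.0373 0 1;0 0 0 0.0045 -0.0373 0 1;0 0 0 0.0045 -0.0373 0 1;0 0 0 0 0 0 1;0 0 0 0 0 0 1")

```text
clock: 22.0
ee_pos: [0.5403, 0.2245, 0.1791]
eef_rot: [0.0, 0.99, 0.138, -0.002]
ft_force: [-0.2, -1.1, -0.7]
opening: 0.0851
grip_force: 0.0
```

```bash
cat >>h.py <<'E'
def barcheck(names):
    C=cam("wrist"); vision.read_camera("wrist")
    for n in names:
        for d in finder.outline_of(n,"wrist")[:1]:
            b=d["box"]; c=(b[0]+b[2])/2; rows=np.where(d["region"][:,int(c)-6:int(c)+6].any(1))[0]
            print(n,round(d["p"],2),np.round(b),"centre from free edge",(tostand(ray(C,(c,rows.max()),.15))+[.012,0]).round(4))
E
python3 - <<'E'
from h import *
barcheck(["roll_red","roll_yellow","roll_green"]); go(*stand(-.016),.0965,15.7)
E
```

```text
roll_red 0.98 [256. 224. 376. 306.] centre from free edge [-0.0145  0.002 ]
roll_yellow 0.82 [256. 144. 385. 208.] centre from free edge [0.0278 0.0004]
roll_green 0.58 [253.  57. 389. 119.] centre from free edge [0.063  0.0001]
target [0.5416 0.2235 0.0965] shift [ 0.0004 -0.0005  0.0838] turn z -0.0015 yaw now 15.61 tilt [-0.001  -0.0004]
```

Request:
apply_moves(deltas="0 0 0 0.0005 -0.0005 0.028 1;0 0 0 0 0 0.028 1;0 0 0 0 0 0.0275 1;0 0 0 0 0 0 1;0 0 0 0 0 0 0.5;0 0 0 0 0 0 0.5;0 0 0 0 0 0 0.5;0 0 0 0 0 0 0.5;0 0 0 0 0 0 0.5")

```text
clock: 23.1
ee_pos: [0.5434, 0.2248, 0.0998]
eef_rot: [0.0, 0.991, 0.137, 0.002]
ft_force: [1.3, -1.2, 7.2]
opening: 0.0587
grip_force: 64.8
```

Request:
apply_moves(deltas="0 0 0 0 0 -0.005 0.5;0 0 0 0 0 -0.005 0.5;0 0 0 0 0 0 0.5;0 0 0 -0.0115 0 0 0.5;0 0 0 -0.0115 0 0 0.5;0 0 0 -0.0115 0 0 0.5;0 0 0 -0.0115 0 0 0.5;0 0 0 -0.0115 0 0 0.5;0 0 0 -0.0115 0 0 0.5;0 0 0 -0.0115 0 0 0.5;0 0 0 -0.0115 0 0 0.5;0 0 0 -0.0115 0 0 0.5;0 0 0 -0.0115 0 0 0.5;0 0 0 -0.0115 0 0 0.5;0 0 0 0 0 0 0.5;0 0 0 0 0 0 0.5")

```text
clock: 24.7
ee_pos: [0.4199, 0.1905, 0.1075]
eef_rot: [-0.0, 0.991, 0.137, 0.0]
ft_force: [0.5, 0.5, -0.2]
opening: 0.0593
grip_force: 64.5
```

```bash
python3 - <<'E'
from h import *
print(tostand(pose()[0]));go(*disp(0,.023),.146,75.1);barcheck(["roll_red","roll_yellow","roll_green"])
E
```

```text
[-0.1420394   0.00119104]
target [ 0.5867 -0.1913  0.146 ] shift [ 0.0573  0.4127 -0.0384] turn z -1.0367 yaw now 15.7 tilt [0.0009 0.0002]
roll_red 0.56 [221. 281. 413. 437.] centre from free edge [-0.1465  0.0012]
```

Request:
apply_moves(deltas="0 0 0 0 0 -0.02 0.5;0 0 0 0.0052 0.0375 -0.0017 0.5;0 0 0 0.0052 0.0375 -0.0017 0.5;0 0 0 0.0052 0.0375 -0.0017 0.5;0 0 0 0.0052 0.0375 -0.0017 0.5;0 0 0 0.0052 0.0375 -0.0017 0.5;0 0 0 0.0052 0.0375 -0.0017 0.5;0 0 0 0.0052 0.0375 -0.0017 0.5;0 0 0 0.0052 0.0375 -0.0017 0.5;0 0 0 0.0052 0.0375 -0.0017 0.5;0 0 0 0.0052 0.0375 -0.0017 0.5;0 0 0 0.0052 0.0375 -0.0017 0.5;0 0 -0.1296 0 0 0 0.5;0 0 -0.1296 0 0 0 0.5;0 0 -0.1296 0 0 0 0.5;0 0 -0.1296 0 0 0 0.5;0 0 -0.1296 0 0 0 0.5;0 0 -0.1296 0 0 0 0.5;0 0 -0.1296 0 0 0 0.5;0 0 -0.1296 0 0 0 0.5")

```text
clock: 26.9
ee_pos: [0.5868, -0.1913, 0.1456]
eef_rot: [-0.0, 0.791, 0.612, -0.0]
ft_force: [-0.2, 0.2, -0.7]
opening: 0.0588
grip_force: 64.8
```

Request:
apply_moves(deltas="0 0 0 0 0 0 0.5;0 0 0 0 0 0 0.5")

```text
clock: 27.1
ee_pos: [0.5867, -0.1912, 0.1457]
eef_rot: [-0.0, 0.794, 0.608, -0.0]
ft_force: [-0.6, 0.4, -0.6]
opening: 0.0586
grip_force: 64.8
```

```bash
python3 - <<'E'
from h import *
go(*disp(0,.023),.024,75.1)
E
```

```text
target [ 0.5867 -0.1913  0.024 ] shift [-1.000e-04  1.000e-04  1.217e-01] turn z -0.0026 yaw now 74.95 tilt [-0.0003  0.0002]
```

Request:
apply_moves(deltas="0 0 -0.0026 0 0 0.02 0.5;0 0 0 0 0 0.02 0.5;0 0 0 0 0 0.02 0.5;0 0 0 0 0 0.02 0.5;0 0 0 0 0 0.02 0.5;0 0 0 0 0 0.015 0.5;0 0 0 0 0 0.004 0.5;0 0 0 0 0 0.002 0.5;0 0 0 0 0 0 0.5")

```text
clock: 28.0
ee_pos: [0.5871, -0.1914, 0.0256]
eef_rot: [0.0, 0.792, 0.61, 0.0]
ft_force: [-1.0, 0.3, -1.4]
opening: 0.0589
grip_force: 64.8
```

Request:
apply_moves(deltas="0 0 0 0 0 0.0012 0.5;0 0 0 0 0 0.0012 0.5;0 0 0 0 0 0 0.5")

```text
clock: 28.3
ee_pos: [0.5873, -0.1915, 0.0236]
eef_rot: [0.001, 0.792, 0.611, 0.0]
ft_force: [0.2, -0.1, 1.0]
opening: 0.0588
grip_force: 65.0
```

Request:
apply_moves(deltas="0 0 0 0 0 0.001 0.5;0 0 0 0 0 0 0.5;0 0 0 0 0 0 1;0 0 0 0 0 0 1;0 0 0 0 0 0 1;0 0 0 0 0 0 1;0 0 0 0 0 -0.02 1;0 0 0 0 0 -0.035 1;0 0 0 0 0 -0.035 1;0 0 0 0 0 -0.035 1;0 0 0 0 0 -0.035 1;0 0 0 0 0 0 1;0 0 0 0 0 0 1")

```text
clock: 29.6
ee_pos: [0.587, -0.1913, 0.1827]
eef_rot: [0.001, 0.792, 0.611, 0.0]
ft_force: [-0.4, 0.2, -1.2]
opening: 0.0854
grip_force: 0.0
```

```bash
python3 - <<'E'
from h import *
C,im=rollcheck("roll_red"); rollcheck("roll_white")
for n in("roll_red","roll_white"): print([ (n,round(d["p"],2),todisp(ray(C,d["centre"],.045)).round(4)) for d in finder.tip_of(n,"wrist")])
p=pose()[0]; t=stand(.025); c,s=np.cos(SY),np.sin(SY); d=t-p[:2]; print("after turn", c*d[0]+s*d[1], s*d[0]-c*d[1])
go(*t,.182,15.7)
E
```

```text
roll_red 0.73 [272. 203. 362. 257.] in disp at z.06/.045: [0.0001 0.0219] low edge z.075 [0.0002 0.0098]
roll_white 0.57 [275. 136. 370. 186.] in disp at z.06/.045: [0.0017 0.0666] low edge z.075 [0.0017 0.0558]
[('roll_red', 0.98, array([0.0033, 0.0182]))]
[('roll_white', 0.62, array([0.0045, 0.0665]))]
after turn 0.11048992350188318 -0.41076289114471853
target [0.5811 0.2346 0.182 ] shift [ 0.4101 -0.1129 -0.0016] turn z 1.0395 yaw now 75.26 tilt [-0.0027  0.0014]
```

Request:
apply_moves(deltas="0 0 0.13 0 0 0 1;0 0 0.13 0 0 0 1;0 0 0.13 0 0 0 1;0 0 0.13 0 0 0 1;0 0 0.13 0 0 0 1;0 0 0.13 0 0 0 1;0 0 0.13 0 0 0 1;0 0 0.13 0 0 0 1;0 0 0 0.01 -0.0373 0 1;0 0 0 0.01 -0.0373 0 1;0 0 0 0.01 -0.0373 0 1;0 0 0 0.01 -0.0373 0 1;0 0 0 0.01 -0.0373 0 1;0 0 0 0.01 -0.0373 0 1;0 0 0 0.01 -0.0373 0 1;0 0 0 0.01 -0.0373 0 1;0 0 0 0.01 -0.0373 0 1;0 0 0 0.01 -0.0373 0 1;0 0 0 0.01 -0.0373 0 1;0 0 0 0 0 0 1")

```text
clock: 31.9
ee_pos: [0.5807, 0.2376, 0.1808]
eef_rot: [-0.001, 0.99, 0.139, -0.001]
ft_force: [-0.1, -0.2, 0.1]
opening: 0.0853
grip_force: 0.0
```

```bash
python3 - <<'E'
from h import *
barcheck(["roll_yellow","roll_green"]); go(*stand(.025),.0965,15.7)
E
```

```text
roll_yellow 0.82 [263. 226. 385. 303.] centre from free edge [0.0282 0.0005]
roll_green 0.68 [263. 158. 387. 223.] centre from free edge [0.0636 0.0001]
target [0.5811 0.2346 0.0965] shift [ 0.0002 -0.0013  0.0843] turn z -0.0001 yaw now 15.7 tilt [-0.0013 -0.0008]
```

Request:
apply_moves(deltas="0 0 0 0.001 -0.0013 0.028 1;0 0 0 0 0 0.028 1;0 0 0 0 0 0.028 1;0 0 0 0 0 0 1;0 0 0 0 0 0 0.5;0 0 0 0 0 0 0.5;0 0 0 0 0 0 0.5;0 0 0 0 0 0 0.5;0 0 0 0 0 0 0.5")

```text
clock: 32.95
ee_pos: [0.584, 0.2352, 0.1001]
eef_rot: [0.0, 0.991, 0.136, 0.002]
ft_force: [0.3, -1.7, 6.9]
opening: 0.0589
grip_force: 64.8
```

Request:
apply_moves(deltas="0 0 0 0 0 -0.005 0.5;0 0 0 0 0 -0.005 0.5;0 0 0 0 0 0 0.5;0 0 0 -0.012 0 0 0.5;0 0 0 -0.012 0 0 0.5;0 0 0 -0.012 0 0 0.5;0 0 0 -0.012 0 0 0.5;0 0 0 -0.012 0 0 0.5;0 0 0 -0.012 0 0 0.5;0 0 0 -0.012 0 0 0.5;0 0 0 -0.012 0 0 0.5;0 0 0 -0.012 0 0 0.5;0 0 0 -0.012 0 0 0.5;0 0 0 -0.012 0 0 0.5;0 0 0 -0.012 0 0 0.5;0 0 0 -0.012 0 0 0.5;0 0 0 -0.012 0 0 0.5;0 0 0 0 0 0 0.5")

```text
clock: 34.75
ee_pos: [0.4189, 0.1895, 0.1072]
eef_rot: [0.0, 0.991, 0.136, -0.001]
ft_force: [0.3, 0.3, -0.2]
opening: 0.0592
grip_force: 64.4
```

```bash
python3 - <<'E'
from h import *
print(tostand(pose()[0]));go(*disp(0,-.023),.146,75.1);barcheck(["roll_yellow","roll_green"])
E
```

```text
[-0.14336506  0.00047919]
target [ 0.5749 -0.2357  0.146 ] shift [ 0.0353  0.4515 -0.0389] turn z -1.0372 yaw now 15.67 tilt [-0.0011 -0.0002]
roll_yellow 0.66 [222. 278. 418. 432.] centre from free edge [-0.1472 -0.0002]
roll_green 0.44 [615. 376. 640. 413.] centre from free edge [-0.1379 -0.0841]
```

Request:
apply_moves(deltas="0 0 0 0 0 -0.02 0.5;0 0 0 0.0032 0.041 -0.0017 0.5;0 0 0 0.0032 0.041 -0.0017 0.5;0 0 0 0.0032 0.041 -0.0017 0.5;0 0 0 0.0032 0.041 -0.0017 0.5;0 0 0 0.0032 0.041 -0.0017 0.5;0 0 0 0.0032 0.041 -0.0017 0.5;0 0 0 0.0032 0.041 -0.0017 0.5;0 0 0 0.0032 0.041 -0.0017 0.5;0 0 0 0.0032 0.041 -0.0017 0.5;0 0 0 0.0032 0.041 -0.0017 0.5;0 0 0 0.0032 0.041 -0.0017 0.5;0 0 -0.1297 0 0 0 0.5;0 0 -0.1297 0 0 0 0.5;0 0 -0.1297 0 0 0 0.5;0 0 -0.1297 0 0 0 0.5;0 0 -0.1297 0 0 0 0.5;0 0 -0.1297 0 0 0 0.5;0 0 -0.1297 0 0 0 0.5;0 0 -0.1297 0 0 0 0.5")

```text
clock: 36.9
ee_pos: [0.5767, -0.2353, 0.1461]
eef_rot: [0.0, 0.791, 0.612, 0.0]
ft_force: [0.5, -0.4, -0.5]
opening: 0.0587
grip_force: 64.6
```

Request:
apply_moves(deltas="0 0 0 0 0 0 0.5;0 0 0 0 0 0 0.5")

```text
clock: 37.1
ee_pos: [0.5765, -0.2352, 0.1461]
eef_rot: [-0.0, 0.794, 0.608, 0.0]
ft_force: [0.3, -1.0, -0.6]
opening: 0.0588
grip_force: 64.6
```

```bash
python3 - <<'E'
from h import *
go(*disp(0,-.023),.024,75.1)
E
```

```text
target [ 0.5749 -0.2357  0.024 ] shift [-0.001  -0.0014  0.1221] turn z -0.0024 yaw now 74.96 tilt [-0.  0.]
```

Request:
apply_moves(deltas="0 0 -0.0024 -0.001 -0.0014 0.02 0.5;0 0 0 0 0 0.02 0.5;0 0 0 0 0 0.02 0.5;0 0 0 0 0 0.02 0.5;0 0 0 0 0 0.02 0.5;0 0 0 0 0 0.015 0.5;0 0 0 0 0 0.005 0.5;0 0 0 0 0 0.002 0.5;0 0 0 0 0 0 0.5")

```text
clock: 38.0
ee_pos: [0.5751, -0.2358, 0.0249]
eef_rot: [0.001, 0.792, 0.61, 0.0]
ft_force: [-0.3, 0.1, -1.0]
opening: 0.0592
grip_force: 64.6
```

Request:
apply_moves(deltas="0 0 0 0 0 0.001 0.5;0 0 0 0 0 0.001 0.5;0 0 0 0 0 0 0.5")

```text
clock: 38.3
ee_pos: [0.5757, -0.2361, 0.0239]
eef_rot: [0.001, 0.792, 0.611, 0.001]
ft_force: [-0.1, 0.0, 4.7]
opening: 0.0592
grip_force: 65.1
```

Contact. Release, rise and check.

Request:
apply_moves(deltas="0 0 0 0 0 0 1;0 0 0 0 0 0 1;0 0 0 0 0 0 1;0 0 0 0 0 0 1;0 0 0 0 0 -0.02 1;0 0 0 0 0 -0.035 1;0 0 0 0 0 -0.035 1;0 0 0 0 0 -0.035 1;0 0 0 0 0 -0.035 1;0 0 0 0 0 0 1;0 0 0 0 0 0 1")

```text
clock: 39.4
ee_pos: [0.575, -0.2358, 0.1833]
eef_rot: [0.001, 0.792, 0.611, 0.0]
ft_force: [-0.3, -0.2, -0.8]
opening: 0.0858
grip_force: 0.0
```

```bash
python3 - <<'E'
from h import *
C,im=rollcheck("roll_yellow"); rollcheck("roll_red")
p=pose()[0]; t=stand(.062); c,s=np.cos(SY),np.sin(SY); d=t-p[:2]; print("after turn", c*d[0]+s*d[1], s*d[0]-c*d[1])
go(*t,.182,15.7)
E
```

```text
roll_yellow 0.87 [277. 202. 365. 253.] in disp at z.06/.045: [ 0.0025 -0.0227] low edge z.075 [ 0.0025 -0.0352]
roll_red 0.67 [276. 139. 368. 186.] in disp at z.06/.045: [0.0012 0.0196] low edge z.075 [0.0012 0.0092]
after turn 0.1712500813494046 -0.4499517200206459
target [0.6167 0.2446 0.182 ] shift [ 0.4747 -0.0804 -0.0012] turn z 1.0394 yaw now 75.26 tilt [-0.0034  0.0021]
```

Request:
apply_moves(deltas="0 0 0.13 0 0 0 1;0 0 0.13 0 0 0 1;0 0 0.13 0 0 0 1;0 0 0.13 0 0 0 1;0 0 0.13 0 0 0 1;0 0 0.13 0 0 0 1;0 0 0.13 0 0 0 1;0 0 0.13 0 0 0 1;0 0 0 0.0142 -0.0374 0 1;0 0 0 0.0142 -0.0374 0 1;0 0 0 0.0142 -0.0374 0 1;0 0 0 0.0142 -0.0374 0 1;0 0 0 0.0142 -0.0374 0 1;0 0 0 0.0142 -0.0374 0 1;0 0 0 0.0142 -0.0374 0 1;0 0 0 0.0142 -0.0374 0 1;0 0 0 0.0142 -0.0374 0 1;0 0 0 0.0142 -0.0374 0 1;0 0 0 0.0142 -0.0374 0 1;0 0 0 0.0142 -0.0374 0 1")

```text
clock: 41.6
ee_pos: [0.6167, 0.2441, 0.1805]
eef_rot: [0.0, 0.991, 0.136, -0.001]
ft_force: [0.6, -0.8, 0.1]
opening: 0.0852
grip_force: 0.0
```

Request:
apply_moves(deltas="0 0 0 0 0 0 1;0 0 0 0 0 0 1")

```text
clock: 41.8
ee_pos: [0.6166, 0.2431, 0.1805]
eef_rot: [0.0, 0.991, 0.137, -0.001]
ft_force: [0.5, -0.0, -0.3]
opening: 0.0853
grip_force: 0.0
```

```bash
python3 - <<'E'
from h import *
barcheck(["roll_green"]); go(*stand(.062),.0965,15.7)
E
```

```text
roll_green 0.59 [254. 222. 374. 304.] centre from free edge [0.0643 0.0002]
target [0.6167 0.2446 0.0965] shift [ 0.0006 -0.003   0.0847] turn z -0.0012 yaw now 15.63 tilt [-0.0019 -0.0008]
```

Request:
apply_moves(deltas="0 0 0 0.0005 -0.0015 0.028 1;0 0 0 0 0 0.028 1;0 0 0 0 0 0.028 1;0 0 0 0 0 0 1;0 0 0 0 0 0 0.5;0 0 0 0 0 0 0.5;0 0 0 0 0 0 0.5;0 0 0 0 0 0 0.5;0 0 0 0 0 0 0.5")

```text
clock: 42.8
ee_pos: [0.6192, 0.2442, 0.101]
eef_rot: [0.0, 0.991, 0.136, 0.002]
ft_force: [0.4, -1.6, 7.1]
opening: 0.0588
grip_force: 64.8
```

Request:
apply_moves(deltas="0 0 0 0 0 -0.005 0.5;0 0 0 0 0 -0.005 0.5;0 0 0 0 0 0 0.5;0 0 0 -0.012 0 0 0.5;0 0 0 -0.012 0 0 0.5;0 0 0 -0.012 0 0 0.5;0 0 0 -0.012 0 0 0.5;0 0 0 -0.012 0 0 0.5;0 0 0 -0.012 0 0 0.5;0 0 0 -0.012 0 0 0.5;0 0 0 -0.012 0 0 0.5;0 0 0 -0.012 0 0 0.5;0 0 0 -0.012 0 0 0.5;0 0 0 -0.012 0 0 0.5;0 0 0 -0.012 0 0 0.5;0 0 0 -0.012 0 0 0.5;0 0 0 -0.012 0 0 0.5;0 0 0 -0.012 0 0 0.5;0 0 0 -0.012 0 0 0.5;0 0 0 -0.012 0 0 0.5")

```text
clock: 44.8
ee_pos: [0.4202, 0.1888, 0.1083]
eef_rot: [-0.0, 0.991, 0.136, 0.0]
ft_force: [0.1, -0.0, -0.6]
opening: 0.0588
grip_force: 64.4
```

Request:
apply_moves(deltas="0 0 0 0 0 0 0.5;0 0 0 0 0 0 0.5")

```text
clock: 45.0
ee_pos: [0.4212, 0.1891, 0.1085]
eef_rot: [-0.0, 0.991, 0.136, 0.0]
ft_force: [0.2, -0.1, 0.6]
opening: 0.0587
grip_force: 64.4
```

```bash
python3 - <<'E'
from h import *
print(tostand(pose()[0]));go(*disp(0,-.069),.146,75.1);barcheck(["roll_green"])
E
```

```text
[-0.14121351 -0.00053192]
target [ 0.5631 -0.2802  0.146 ] shift [ 0.0099  0.4901 -0.0374] turn z -1.0373 yaw now 15.67 tilt [0.0009 0.0002]
roll_green 0.87 [222. 279. 414. 432.] centre from free edge [-0.1462 -0.0007]
```

Request:
apply_moves(deltas="0 0 0 0 0 -0.02 0.5;0 0 0 0.0009 0.0445 -0.0016 0.5;0 0 0 0.0009 0.0445 -0.0016 0.5;0 0 0 0.0009 0.0445 -0.0016 0.5;0 0 0 0.0009 0.0445 -0.0016 0.5;0 0 0 0.0009 0.0445 -0.0016 0.5;0 0 0 0.0009 0.0445 -0.0016 0.5;0 0 0 0.0009 0.0445 -0.0016 0.5;0 0 0 0.0009 0.0445 -0.0016 0.5;0 0 0 0.0009 0.0445 -0.0016 0.5;0 0 0 0.0009 0.0445 -0.0016 0.5;0 0 0 0.0009 0.0445 -0.0016 0.5;0 0 -0.1297 0 0 0 0.5;0 0 -0.1297 0 0 0 0.5;0 0 -0.1297 0 0 0 0.5;0 0 -0.1297 0 0 0 0.5;0 0 -0.1297 0 0 0 0.5;0 0 -0.1297 0 0 0 0.5;0 0 -0.1297 0 0 0 0.5;0 0 -0.1297 0 0 0 0.5")

```text
clock: 47.1
ee_pos: [0.5633, -0.2799, 0.1456]
eef_rot: [-0.0, 0.791, 0.612, -0.0]
ft_force: [-0.6, -0.2, -0.5]
opening: 0.0586
grip_force: 64.6
```

Request:
apply_moves(deltas="0 0 0 0 0 0 0.5;0 0 0 0 0 0 0.5")

```text
clock: 47.3
ee_pos: [0.5631, -0.2797, 0.1457]
eef_rot: [-0.0, 0.794, 0.609, -0.0]
ft_force: [0.4, 0.5, -0.6]
opening: 0.0588
grip_force: 64.6
```

```bash
python3 - <<'E'
from h import *
go(*disp(0,-.069),.024,75.1)
E
```

```text
target [ 0.5631 -0.2802  0.024 ] shift [-4.000e-04  1.000e-04  1.217e-01] turn z -0.0024 yaw now 74.96 tilt [-0.0001  0.0001]
```

Request:
apply_moves(deltas="0 0 -0.0024 0 0 0.02 0.5;0 0 0 0 0 0.02 0.5;0 0 0 0 0 0.02 0.5;0 0 0 0 0 0.02 0.5;0 0 0 0 0 0.02 0.5;0 0 0 0 0 0.015 0.5;0 0 0 0 0 0.0045 0.5;0 0 0 0 0 0.0015 0.5;0 0 0 0 0 0 0.5")

```text
clock: 48.2
ee_pos: [0.5634, -0.2799, 0.0255]
eef_rot: [0.001, 0.792, 0.61, 0.0]
ft_force: [0.3, -0.5, -0.5]
opening: 0.0592
grip_force: 64.6
```

Request:
apply_moves(deltas="0 0 0 0 0 0.001 0.5;0 0 0 0 0 0.001 0.5;0 0 0 0 0 0 0.5")

```text
clock: 48.5
ee_pos: [0.5641, -0.2803, 0.0248]
eef_rot: [0.002, 0.792, 0.61, 0.001]
ft_force: [0.2, 1.9, 5.0]
opening: 0.0589
grip_force: 65.1
```

Request:
apply_moves(deltas="0 0 0 0 0 0 1;0 0 0 0 0 0 1;0 0 0 0 0 0 1;0 0 0 0 0 0 1;0 0 0 0 0 -0.02 1;0 0 0 0 0 -0.035 1;0 0 0 0 0 -0.035 1;0 0 0 0 0 -0.035 1;0 0 0 0 0 -0.035 1;0 0 0 0 0 0 1;0 0 0 0 0 0 1")

```text
clock: 49.6
ee_pos: [0.5632, -0.2798, 0.184]
eef_rot: [0.001, 0.792, 0.611, 0.0]
ft_force: [-1.2, 0.2, -0.9]
opening: 0.0855
grip_force: 0.0
```

```bash
python3 - <<'E'
from h import *
C,im=rollcheck("roll_green"); cv2.imwrite("pics/w9.png",im)
p=pose()[0]; t=np.array([.5302,-.0002]); c,s=np.cos(SY),np.sin(SY); d=t-p[:2]; print("after turn", c*d[0]+s*d[1], s*d[0]-c*d[1])
go(*t,.15,15.7)
E
```

```text
roll_green 0.85 [276. 201. 366. 251.] in disp at z.06/.045: [ 0.0027 -0.0676] low edge z.075 [ 0.0026 -0.0803]
after turn 0.04481039116922333 -0.27695848277983237
target [ 5.302e-01 -2.000e-04  1.500e-01] shift [ 0.2614 -0.1016  0.0317] turn z 1.0395 yaw now 75.26 tilt [-0.0025  0.0018]
```

View pics/w9.png

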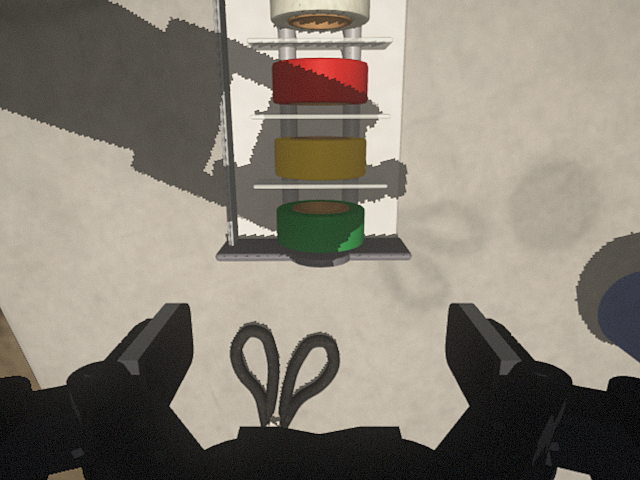

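All four rolls sit in their lanes in the order white, red, yellow, green (rows 12, 80, 158 and 226). Now the collar.

Request:
apply_moves(deltas="0 0 0.13 0 0 0 1;0 0 0.13 0 0 0 1;0 0 0.13 0 0 0 1;0 0 0.13 0 0 0 1;0 0 0.13 0 0 0 1;0 0 0.13 0 0 0 1;0 0 0.13 0 0 0 1;0 0 0.13 0 0 0 1;0 0 0 0.0056 -0.0346 0 1;0 0 0 0.0056 -0.0346 0 1;0 0 0 0.0056 -0.0346 0 1;0 0 0 0.0056 -0.0346 0 1;0 0 0 0.0056 -0.0346 0 1;0 0 0 0.0056 -0.0346 0 1;0 0 0 0.0056 -0.0346 0 1;0 0 0 0.0056 -0.0346 0 1;0 0 0 0 0 0.02 1;0 0 0 0 0 0.02 1;0 0 0 0 0 0 1;0 0 0 0 0 0 1")

```text
clock: 51.7
ee_pos: [0.5303, -0.0008, 0.1414]
eef_rot: [-0.001, 0.991, 0.136, -0.002]
ft_force: [0.5, 0.3, 0.4]
opening: 0.0855
grip_force: 0.0
```

```bash
python3 - <<'E'
from h import *
C=cam("wrist"); im=vision.read_camera("wrist"); cv2.imwrite("pics/w10.png",im)
for d in finder.outline_of("collar","wrist")[:2]: print(d["p"],np.round(d["box"]))
for d in finder.tip_of("collar","wrist")[:2]: print(d["p"],ray(C,d["centre"],.022).round(4))
go(.5302,-.0002,.0085,15.7)
E
```

```text
0.86 [  0. 337.  48. 383.]
0.83 [281. 207. 354. 255.]
0.8 [ 0.5305 -0.0019  0.022 ]
0.7 [0.5474 0.0903 0.022 ]
target [ 5.302e-01 -2.000e-04  8.500e-03] shift [-0.0015 -0.0016  0.1353] turn z -0.001 yaw now 15.64 tilt [ 0.0013 -0.0002]
```

View pics/w10.png

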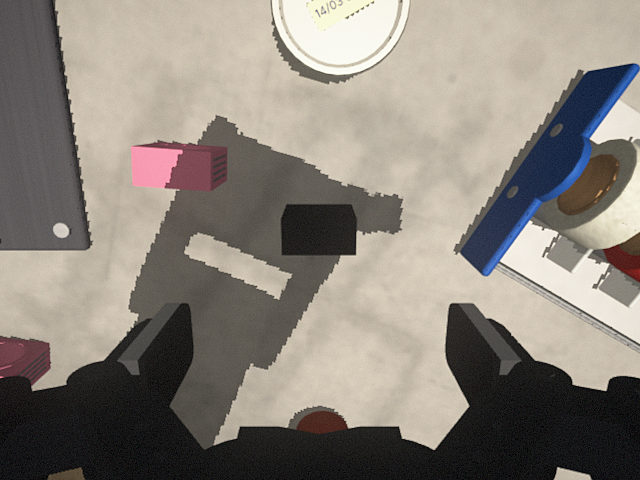

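Request:
apply_moves(deltas="0 0 0 0 -0.0005 0.03 1;0 0 0 0 0 0.03 1;0 0 0 0 0 0.03 1;0 0 0 0 0 0.03 1;0 0 0 0 0 0.0125 1;0 0 0 0 0 0 1;0 0 0 0 0 0 0.3;0 0 0 0 0 0 0.3;0 0 0 0 0 0 0.3;0 0 0 0 0 0 0.3;0 0 0 0 0 0 0.3;0 0 0 0 0 0 0.3;0 0 0 0 0 0 0.3")

```text
clock: 53.15
ee_pos: [0.5328, -0.0008, 0.0124]
eef_rot: [0.001, 0.991, 0.136, 0.002]
ft_force: [-0.4, -0.1, 6.8]
opening: 0.0432
grip_force: 62.4
```

```bash
python3 - <<'E'
from h import *
go(*stand(-.142),.1155,15.7)
E
```

```text
target [0.4203 0.1894 0.1155] shift [-0.0567 -0.2133 -0.1036] turn z -0.0005 yaw now 15.67 tilt [ 0.0036 -0.0006]
```

Request:
apply_moves(deltas="0 0 0 0 0 -0.02 0.3;0 0 0 0 0 -0.03 0.3;0 0 0 0 0 -0.03 0.3;0 0 0 0 0 -0.026 0.3;0 0 0 -0.0071 -0.0266 0 0.3;0 0 0 -0.0071 -0.0266 0 0.3;0 0 0 -0.0071 -0.0266 0 0.3;0 0 0 -0.0071 -0.0266 0 0.3;0 0 0 -0.0071 -0.0266 0 0.3;0 0 0 -0.0071 -0.0266 0 0.3;0 0 0 -0.0071 -0.0266 0 0.3;0 0 0 -0.0071 -0.0266 0 0.3;0 0 0 0 0 0 0.3;0 0 0 0 0 0 0.3")

```text
clock: 54.55
ee_pos: [0.4187, 0.1893, 0.1164]
eef_rot: [0.0, 0.991, 0.137, 0.0]
ft_force: [-0.4, -0.8, -0.7]
opening: 0.0431
grip_force: 61.7
```

```bash
python3 - <<'E'
from h import *
go(*stand(-.142),.1185,15.7); print(tostand(pose()[0]))
C=cam("wrist"); im=vision.read_camera("wrist")
for x in(-.105,-.05): cv2.circle(im,tuple(map(int,proj(C,[*stand(x),.13])[0])),3,(0,0,255),1)
cv2.imwrite("pics/w11.png",im[100:460,140:500])
im=vision.read_camera("side");cv2.imwrite("pics/s11.png",cv2.resize(im[260:400,260:400],None,fx=4,fy=4))
E
```

```text
target [0.4203 0.1894 0.1185] shift [ 0.0016  0.0003 -0.0021] turn z 0.0011 yaw now 15.76 tilt [ 0.0002 -0.0003]
[-0.14360497  0.00032582]
```

View pics/w11.png

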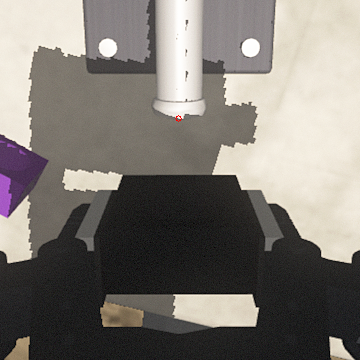

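The collar (cols 120–238) is centred on the bar tip (180,108). It sits about 4 mm lower in the grip than before, so I'll raise a little and slide on in two stages.

Request:
apply_moves(deltas="0 0 0 0 0 -0.0035 0.3;0 0 0 0.008 0 0 0.3;0 0 0 0.008 0 0 0.3;0 0 0 0.008 0 0 0.3;0 0 0 0.006 0 0 0.3;0 0 0 0 0 0 0.3")

```text
clock: 55.25
ee_pos: [0.4489, 0.1973, 0.12]
eef_rot: [-0.0, 0.991, 0.136, 0.0]
ft_force: [-0.4, 0.0, -0.3]
opening: 0.0431
grip_force: 61.7
```

```bash
python3 - <<'E'
from h import *
print(tostand(pose()[0]),arm.observe()["ft_force"],pose()[0])
E
```

```text
[-1.12355088e-01 -9.81728527e-05] [-0.44657501  0.04135139 -0.26458438] [0.44886325 0.19730215 0.11996201]
```

Request:
apply_moves(deltas="0 0 0 0.008 0 0 0.3;0 0 0 0.008 0 0 0.3;0 0 0 0.008 0 0 0.3;0 0 0 0.008 0 0 0.3;0 0 0 0 0 0.003 0.3;0 0 0 0 0 0.003 0.3;0 0 0 0 0 0 0.3;0 0 0 0 0 0 0.3")

```text
clock: 56.05
ee_pos: [0.4781, 0.2057, 0.1136]
eef_rot: [0.0, 0.991, 0.136, -0.0]
ft_force: [-0.3, 0.6, -0.2]
opening: 0.0434
grip_force: 61.7
```

Request:
apply_moves(deltas="0 0 0 0 0 0.001 0.3;0 0 0 0 0 0.001 0.3;0 0 0 0 0 0 0.3")

```text
clock: 56.35
ee_pos: [0.4786, 0.2058, 0.112]
eef_rot: [-0.0, 0.991, 0.136, 0.0]
ft_force: [0.5, -1.1, -0.4]
opening: 0.0432
grip_force: 61.7
```

Release slowly, rise clear, then check.

Request:
apply_moves(deltas="0 0 0 0 0 0.001 0.55;0 0 0 0 0 0 0.7;0 0 0 0 0 0 1;0 0 0 0 0 0 1;0 0 0 0 0 0 1;0 0 0 0 0 -0.015 1;0 0 0 0 0 -0.03 1;0 0 0 0 0 -0.03 1;0 0 0 0 0 -0.03 1;0 0 0 0 0 0 1;0 0 0 0 0 0 1")

```text
clock: 57.45
ee_pos: [0.4792, 0.206, 0.2176]
eef_rot: [-0.0, 0.991, 0.136, 0.002]
ft_force: [0.3, 0.1, -0.9]
opening: 0.0854
grip_force: 0.0
```

```bash
python3 - <<'E'
from h import *
C=cam("wrist"); im=vision.read_camera("wrist")
for d in finder.tip_of("collar","wrist")[:4]: print("w",round(d["p"],2),np.round(d["centre"]),tostand(ray(C,d["centre"],.122)).round(4))
for d in finder.outline_of("collar","wrist")[:3]: print(round(d["p"],2),np.round(d["box"]), im[d["region"]].mean(0).round())
S,D=cam("scene"),cam("side")
for n,cc in(("scene",S),("side",D)):
    vision.read_camera(n)
    for nm in("collar","roll_white","roll_red","roll_yellow","roll_green","pepper","sauce_tub"):
        for d in finder.tip_of(nm,n)[:3]:
            if d["p"]>.4: print(n,nm,round(d["p"],2),np.round(d["centre"]),"bar",tostand(ray(cc,d["centre"],.122)).round(3),"disp",todisp(ray(cc,d["centre"],.045)).round(3),"table",ray(cc,d["centre"],0).round(3))
o=arm.observe();print(o["clock"],o["ft_force"],o["ee_pos"])
E
```

```text
w 0.8 [483. 166.] [-0.0373 -0.0917]
w 0.74 [195. 298.] [-0.116   0.0745]
w 0.65 [323. 244.] [-0.0821 -0.0026]
w 0.61 [304. 325.] [-0.1339  0.0086]
0.93 [275. 300. 334. 356.] [ 87.  78. 130.]
0.74 [445. 150. 527. 186.] [162. 144. 214.]
0.73 [155. 266. 225. 337.] [89. 50. 79.]
scene collar 0.97 [267. 265.] bar [-0.074 -0.006] disp [-0.061  0.318] table [0.672 0.055 0.   ]
scene collar 0.92 [291. 278.] bar [-0.135  0.015] disp [-0.137  0.302] table [0.587 0.06  0.   ]
scene collar 0.9 [280. 364.] bar [-0.237  0.208] disp [-0.36   0.439] table [0.389 0.268 0.   ]
scene roll_white 0.91 [349. 231.] bar [-0.138 -0.207] disp [-0.004  0.071] table [ 0.662 -0.223  0.   ]
scene roll_red 0.66 [364. 226.] bar [-0.156 -0.243] disp [-0.001  0.023] table [ 0.652 -0.274  0.   ]
scene roll_yellow 0.73 [376. 223.] bar [-0.17  -0.272] disp [ 0.002 -0.015] table [ 0.644 -0.315  0.   ]
scene roll_green 0.81 [393. 217.] bar [-0.191 -0.32 ] disp [ 0.009 -0.077] table [ 0.635 -0.384  0.   ]
scene pepper 0.57 [401. 294.] bar [-0.316 -0.019] disp [-0.303  0.157] table [ 0.37  -0.047  0.   ]
scene pepper 0.51 [
[... 856 characters left out ...]
49  0.021 -0.   ]
side roll_yellow 0.73 [302. 223.] bar [-0.044 -0.272] disp [0.002 0.057] table [ 0.603 -0.224  0.   ]
side roll_yellow 0.66 [318. 206.] bar [-0.093 -0.331] disp [-0.011 -0.026] table [ 0.567 -0.306  0.   ]
side roll_green 0.47 [318. 200.] bar [-0.098 -0.36 ] disp [-0.    -0.056] table [ 0.57  -0.339  0.   ]
side pepper 0.7 [400. 270.] bar [-0.203 -0.071] disp [-0.261  0.159] table [ 0.363 -0.05   0.   ]
side pepper 0.66 [310. 216.] bar [-0.067 -0.297] disp [-0.005  0.021] table [ 0.586 -0.259  0.   ]
side sauce_tub 0.72 [274. 288.] bar [ 0.052 -0.065] disp [-0.023  0.307] table [0.645 0.036 0.   ]
58.4 [-0.18427807  0.34948791  0.65824561] [0.47867919 0.2058492  0.21597178]
```

The collar hangs on the bar at about x = -0.08, as seen in all three cameras. The rolls are in their lanes, and the shaker and tub have not moved. Handing in.

```bash
python3 -c "
from bench import arm
print(arm.close_job())"
```

```text
the job is handed in; nothing more can be done
None
```

The job is handed in at 58 s of the 144 s: white, red, yellow and green sit in lanes 1 to 4 counting from the blue plate, the black collar hangs back on the empty bar, and the shaker and tub are where they stood.

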